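Open the waste jug and switch the titration selector to waste

ROBOT

A 6-joint arm with a two-finger parallel gripper is mounted at the origin on the work surface. World frame = base frame: x ahead of the robot, y to its left, z up, the work surface at z = 0. Lengths are in m, angles in rad, forces in N, time in s.
With the tool pointing down it reaches from about 0.375 to 0.975 m from the base axis. Payload 3.8 kg.
Tool frame: the origin (TCP) lies midway between the tips of the shut fingers; the grasp point (between the pads) lies 19 mm behind it; x points along the fingers, y is the direction in which the jaws open and shut, and the axes are right-handed (so a half turn about x gives the same grasp; the last joint's range is limited). The gripper opens to 88 mm and grips with 3 to 60 N. Pads are 18 mm wide; open, the fingers measure 123 mm over their backs; the gripper's body (75 mm by 187 mm) begins 45 mm behind the grasp point.
Start: joints at [-1.29, 0.264, 1.604, -0, 1.274, -0.037], TCP at [0.211, -0.641, 0.239] pointing down, gripper open.
Joint ranges: [-2.63, 2.63], [-0.94, 2.18], [0.31, 2.57], [-1.31, 4.45], [0, 2.66], [-2.55, 2.55]. Speed limits (rad/s): [2.57, 2.57, 3.14, 3.14, 3.14, 3.14].

INTERFACE

Orientations are given as a rotation vector (axis times angle).
In Python, from cell import manip, inverse_kinematics, cams, order gives the robot as it stands. Calls block until the motion is done:
- manip.move_pose(position, orientation): joint-space move of the TCP to a pose.
- manip.move_linear(position, rate=0.15, rot=None): straight line of the TCP; rot=None keeps the orientation; rate is the mean speed in m/s.
- manip.set_joints(angles): joint-space move.
- manip.set_gripper(opening, force=None): finger opening in m; force is the grip in N (None keeps the last); returns when the fingers have stopped.
- manip.dwell(seconds).
- inverse_kinematics(position, orientation): joint angles nearest the present ones, or None.
- manip.state(): the state.
- cams.capture(name): name is "side" or "top" or "wrist"; returns a dict with "image" (480x640x3 uint8, blue, green, red), "z_map" (480x640 float32, m along the optical axis (not along the pixel's ray), 0 where there is no reading), "intrinsics" (3x3 intrinsics, pixels), "position" and "orientation" of the camera in the world; the wrist camera has in their place "T_tool_cam" (4x4, takes a point from camera to tool coordinates, whose origin is the TCP and whose axes are the tool frame's). Camera axes: x right, y down, z forward; pixel columns grow to the right and rows downward; lengths in m; the calibration is good to about 2 mm. A picture is of the moment at which its call begins: read the wrist's pose just before it.
A pose or a line that the arm cannot do raises manip.IKError and nothing moves.
- order.close_job(): hands the job in, once; it reports no verdict.
The state is a dict: "clock": time; "joint_pos": joint angles; "joint_velocities": joint speeds; "tau": joint torques, N m; "tool_pos": TCP position; "tcp_rot": TCP orientation; "contact_force": force on the tool from outside, world axes, zero at the start; "moment": the same for the moment, N m; "gripper_width": finger opening in m.
Only numpy, scipy, OpenCV 4.12 (cv2) and the standard library are available. Lean on these libraries where they do the work, as an engineer would, in place of code of your own. Each camera call takes 0.05 s, during which the arm holds its last target. There are 200 camera calls.

TASK

Open the waste jug: push its red safety cap firmly down and, while it is down, turn it anticlockwise to its open stop, then let it spring back up. Then turn the blue selector knob clockwise until it rests in the sixth click counted from the green mark, without ever going a click too far, and let go. Do not bump into the burette stand and do not shift or tip the bottles.

Things in the scene. Friction and masses are not known exactly. Their poses are not given: they have to be found in the camera images.
- selector_unit: white selector valve box, 140 x 140 x 50 mm, fixed to the bench, with a black dial disc (128 mm diameter, 2 mm thick) on top. Origin at the centre of its underside, z up. The knob's axis is vertical through the origin. Nine marks round the dial, 30 degrees apart: the green one (click 0) lies toward the box's own -x, the white ones (clicks 1 to 8) follow clockwise as seen from above, so click 3 is toward its +y and click 6 toward its +x
- selector (a joint): angle of the selector knob, rad: 0 with its pointer at the green mark, growing clockwise as seen from above, 0.5236 rad (30 degrees) per click, stops at 0 and at click 8 (4.189). A sprung detent draws the knob into the nearest click when let go; getting over a click takes about 0.15 N m. It starts resting in one of clicks 0 to 3; the sixth click is 3.142
- selector_grip (a point): point on the knob's axis at the height to grip, 86 mm above the bench, turning with the knob. The knob is a blue upright bar, 76 mm long, 16 mm thick, 46 mm tall (from 58 to 104 mm above the bench), on a round foot of 68 mm diameter whose top is 60 mm above the bench. The bar runs along this point's x axis; its pointer end, with a white stripe, points to this point's -x. z up
- jug: translucent white square waste jug, body 110 x 110 mm, shoulder rising to 160 mm, fixed in a blue spill tray 150 x 150 x 30 mm. Origin at the centre of the underside, z up. The cap's axis is vertical through the origin
- cap_top (a point): centre of the flat top of the jug's red cap, 212 mm above the bench when the cap is up. The cap is ribbed, with a white stripe on top, a cylinder of 50 mm diameter and 40 mm tall; the narrower neck (36 mm diameter) is 12 mm tall below it. Moves with the cap; z up
- cap_turn (a joint): angle of the cap about its vertical axis, rad: 0 shut, growing anticlockwise as seen from above, 1.3 at the open stop. Up, the cap is latched and turns only a few hundredths; it can turn, with little resistance, while pressed at least 6 mm down. Let go part-way it stays caught down; at the shut or open end it springs up
- cap_press (a joint): how far the cap is pressed down, m: 0 up, 0.008 at the bottom. A spring pushes it up with about 9 N at 0 and 15 N at the bottom
- stand: burette stand, a bystander fixed to the bench: blue base plate 160 mm (along its x) x 90 x 12 mm, an upright steel rod of 14 mm diameter and 410 mm tall over the origin, and a vertical glass burette of 16 mm diameter, 60 mm from the rod toward the stand's +x, reaching from 60 to 410 mm up. Origin at the centre of the base's underside
- bottle_a: white plastic bottle with blue cap, a bystander: 68 mm diameter, 165 mm tall, about 0.45 kg, loose, origin at the centre of its underside, z up
- bottle_b: white plastic bottle with blue cap, a bystander: 68 mm diameter, 165 mm tall, about 0.45 kg, loose, origin at the centre of its underside, z up
- bottle_c: white plastic bottle with blue cap, a bystander: 68 mm diameter, 165 mm tall, about 0.45 kg, loose, origin at the centre of its underside, z up
Not all that is in view belongs to the job. Leave any turquoise look-alike of the jug alone.

How it is judged:
On the way, in this order (a step that is already met when the one before it is completed fails the run):
1. the safety cap is turned to its open stop and has sprung back up (value of joint cap_turn above 1.1 rad and value of joint cap_press below 0.0025 m), for 0.2 s.
2. the selector rests in the sixth click from the green mark (value of joint selector between 2.9916 and 3.2916 rad), for 0.3 s.
At the end, for the whole second after the job is handed in: The cap stands at its open stop (within 0.2 rad) and fully up (within 2.5 mm), the selector rests in the sixth click from the green mark (within 0.15 rad), and the three bottles stand upright within 25 mm of where they were (all of step 1 and all of step 2 and velocity of joint selector between -0.1 and 0.1 rad/s and angle between each of bottle_a, bottle_b, bottle_c's own z axis and vertical below 0.15 rad and distance of each of bottle_a, bottle_b, bottle_c from where it was at the start of the episode below 0.025 m); the robot touches nothing.
It fails at once if the selector goes a click too far (past 6.6 clicks) (value of joint selector above 3.45576 rad).
It fails at once if the burette stand is bumped (more than 5 N) (contact force between any of the arm, the fingers and stand above 5 N).
It fails at once if a bottle is tipped or shifted more than 25 mm (angle between any of bottle_a, bottle_b, bottle_c's own z axis and vertical above 0.3 rad or distance of any of bottle_a, bottle_b, bottle_c from where it was at the start of the episode above 0.025 m).
It also fails if it takes over 61 s, if anything falls off the work surface, if the arm or the gripper's body presses on something with over 40 N, if the wrist force passes 120 N, or if a joint passes its speed limit or range.

## Working session

There is one attempt and no reset: what is moved stays moved. The work goes in short steps, each a Python script; the robot and the scene stay as the last script left them, time stands still between calls to the robot, and variables do not carry over. Pictures are saved under pics/ and viewed, about 8 in all and at most 12, crops included, and the job is handed in when it is done.

```bash
ls; mkdir -p pics; python3 - <<'E'
from cell import manip,cams
import cv2,numpy as np,pickle
s=manip.state();print(s)
D={}
for n in("top","side"):
    c=cams.capture(n);D[n]=c;cv2.imwrite(f"pics/{n}0.png",c["image"]);print(n,c["intrinsics"],c["position"],c["orientation"])
pickle.dump(D,open("d0.pkl","wb"))
E
```

```text
pics
{'clock': 0.0, 'joint_pos': array([-1.28989180e+00,  2.64721398e-01,  1.60532940e+00, -6.72221318e-06,
        1.27369791e+00, -3.68940068e-02]), 'joint_velocities': array([-2.05896254e-03,  1.16999512e-03, -1.93847388e-05,  1.31820175e-05,
       -9.90082957e-05, -1.83513653e-03]), 'tau': array([-3.09269897e-03, -5.02111673e+01, -3.56872880e+01,  7.28843920e-02,
        2.92255956e-02, -1.66429959e-04]), 'tool_pos': array([ 0.21072979, -0.64053584,  0.23743349]), 'tcp_rot': array([ 2.05037346,  0.33084109, -2.05093165]), 'contact_force': array([ 0.666057  , -0.29187151, -0.5349079 ]), 'moment': array([-0.00555116,  0.01946089,  0.04130734]), 'gripper_width': 0.08815236780605101}
top [[543.99076895   0.         314.86836262]
 [  0.         543.99076895 243.90077044]
 [  0.           0.           1.        ]] [0.40495001 0.02067461 1.35349603] [-2.18680693  2.19293212 -0.11729685]
side [[550.67989598   0.         332.7187304 ]
 [  0.         550.67989598 239.99692753]
 [  0.           0.           1.        ]] [-0.09816141  0.94408949  1.1590471 ] [-0.72473445  2.5739007  -1.13235369]
```

View pics/top0.png

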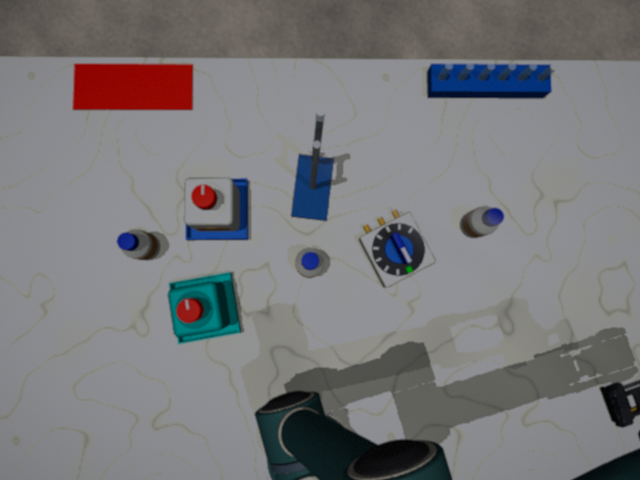

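View pics/side0.png

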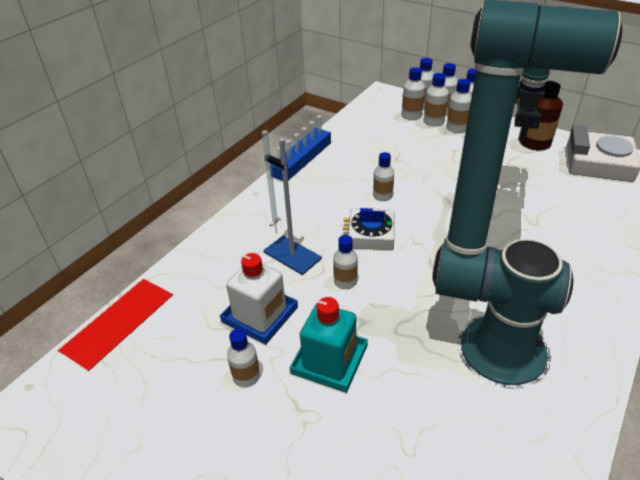

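The top view shows the white jug's red cap at (204,196), the selector at (400,249) with the green mark at (408,269), bottles at (128,242), (311,262) and (493,217), and the stand base at (313,188). The side view has the cap at (252,262) and the knob at (372,215). I'll measure from both views.

```bash
cat > h.py <<'E'
import numpy as np,cv2
from scipy.spatial.transform import Rotation as R
def ray(c,u,v):
    d=np.linalg.inv(c["intrinsics"])@[u,v,1]; M=R.from_rotvec(c["orientation"]).as_matrix()
    return np.array(c["position"]),M@d
def dep(c,u,v):
    p,d=ray(c,u,v); return p+d*c["z_map"][int(v),int(u)]
def atz(c,u,v,z):
    p,d=ray(c,u,v); return p+d*(z-p[2])/d[2]
def tri(a,b):
    (p,d),(q,e)=a,b; s=np.linalg.lstsq(np.c_[d,-e],q-p,rcond=None)[0]
    x,y=p+d*s[0],q+e*s[1]; return (x+y)/2,np.linalg.norm(x-y)
E
python3 - <<'E'
import pickle
from h import *
D=pickle.load(open("d0.pkl","rb"));np.set_printoptions(precision=4,suppress=True)
t,s=D["top"],D["side"]
def cloud(c):
    v,u=np.mgrid[:480,:640]; M=R.from_rotvec(c["orientation"]).as_matrix()
    d=np.stack([u,v,np.ones_like(u)],-1)@np.linalg.inv(c["intrinsics"]).T*c["z_map"][...,None]
    return d@M.T+c["position"]
T=cloud(t);S=cloud(s)
for n,u,v in [("cap",204,196),("teal",189,310),("b1",128,242),("b2",311,262),("b3",493,217),("knob",400,249),("base",303,210),("rodtop",317,145),("burtop",320,117)]:
    print(n,T[v,u])
for n,u,v in [("cap",252,263),("knob",372,215)]: print("side",n,S[v,u])
def red(c): 
    h=cv2.cvtColor(c["image"],cv2.COLOR_BGR2HSV); return ((h[...,0]<8)|(h[...,0]>172))&(h[...,1]>120)
# cap top surface from depth in both
for n,c,P in(("top",t,T),("side",s,S)):
    x0=dep(t,204,196)
    m=(np.hypot(P[...,0]-x0[0],P[...,1]-x0[1])<.05)&(P[...,2]>.2)&(P[...,2]<.225)
    q=P[m]; print(n,"cap",m.sum(),q.mean(0),q.min(0),q.max(0))
    x0=dep(t,400,249)
    m=(np.hypot(P[...,0]-x0[0],P[...,1]-x0[1])<.06)&(P[...,2]>.09)&(P[...,2]<.12)
    q=P[m][:,:]; w,V=np.linalg.eigh(np.cov(q[:,:2].T)); print(n,"knob",len(q),q.mean(0),"dir",V[:,1],"len",np.ptp(q[:,:2]@V[:,1]),np.ptp(q[:,:2]@V[:,0]))
g=cv2.inRange(t["image"],(0,120,0),(90,255,90))[230:290,370:440]
v,u=np.nonzero(g);print("green",u.mean()+370,v.mean()+230,atz(t,u.mean()+370,v.mean()+230,.052))
a=cv2.resize(t["image"][205:293,350:445],None,fx=6,fy=6,interpolation=2)
b=cv2.resize(s["image"][190:260,335:410],None,fx=3.5,fy=3.5,interpolation=2)
o=np.zeros((528,800,3),np.uint8);o[:a.shape[0],:a.shape[1]]=a;b=b[:,:230];o[:b.shape[0],570:570+b.shape[1]]=b
cv2.imwrite("pics/crop1.png",o)
E
```

```text
cap [0.6025 0.2275 0.2114]
teal [0.3636 0.2543 0.2165]
b1 [0.5092 0.3988 0.1665]
b2 [0.4647 0.0011 0.1653]
b3 [ 0.5633 -0.4024  0.1672]
knob [ 0.4977 -0.2067  0.0988]
base [0.6018 0.0181 0.0131]
rodtop [ 0.6598 -0.0062  0.4087]
burtop [ 0.7145 -0.0121  0.3964]
side cap [0.5906 0.2411 0.2144]
side knob [ 0.4999 -0.2105  0.0836]
top cap 457 [0.6038 0.2307 0.2105] [0.5797 0.2058 0.202 ] [0.6297 0.2564 0.2185]
top knob 252 [ 0.5018 -0.2088  0.1022] dir [-0.8932 -0.4496] len 0.07558036704336313 0.017615084615684173
side cap 292 [0.6008 0.2336 0.2112] [0.5783 0.2059 0.2001] [0.6278 0.2569 0.2181]
side knob 174 [ 0.4994 -0.2089  0.1012] dir [-0.8995 -0.437 ] len 0.07360101052200058 0.024579239755873672
green 409.0 269.15 [ 0.4526 -0.2361  0.052 ]
```

View pics/crop1.png

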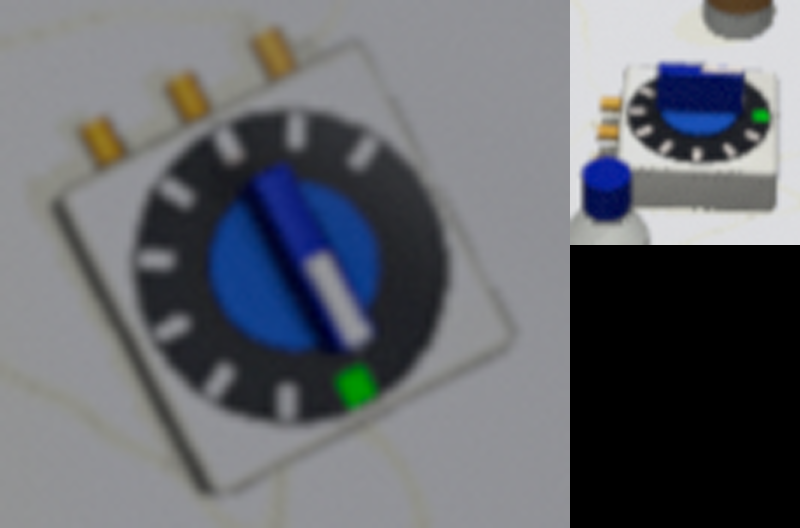

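The enlarged crop shows the knob's white stripe ending at (355,345), pointing at the green mark (355,385), so it starts at click 0. That means a 180° clockwise turn. Next I'll hover over the cap and take a close look.

```bash
cat >> h.py <<'E'
def rot(phi):
    x=np.array([0,0,-1.]);y=np.array([np.cos(phi),np.sin(phi),0]);return R.from_matrix(np.c_[x,y,np.cross(x,y)]).as_rotvec()
def yaw(rv):
    y=R.from_rotvec(rv).as_matrix()[:,1];return np.arctan2(y[1],y[0])
def wcloud(manip,cams):
    s=manip.state();c=cams.capture("wrist")
    T=np.eye(4);T[:3,:3]=R.from_rotvec(s["tcp_rot"]).as_matrix();T[:3,3]=s["tool_pos"];T=T@c["T_tool_cam"]
    v,u=np.mgrid[:480,:640]
    d=np.stack([u,v,np.ones_like(u)],-1)@np.linalg.inv(c["intrinsics"]).T*c["z_map"][...,None]
    c["position"]=T[:3,3];c["orientation"]=R.from_matrix(T[:3,:3]).as_rotvec()
    return c,d@T[:3,:3].T+T[:3,3]
E
python3 - <<'E'
from h import *;from cell import *;import pickle
np.set_printoptions(precision=4,suppress=True)
s=manip.state();print("yaw0",yaw(s["tcp_rot"]))
for p in range(-180,180,30):
    print(p,inverse_kinematics([.6035,.2315,.33],rot(np.radians(p))),inverse_kinematics([.5005,-.2088,.2],rot(np.radians(p))))
az=-1.26
p0=np.array([.44*np.cos(az),.44*np.sin(az),.36])
manip.move_pose(p0,s["tcp_rot"])
q=np.array(manip.state()["joint_pos"]);print(q)
q[0]=.366;q[5]=-.6;manip.set_joints(q)
ph=yaw(manip.state()["tcp_rot"]);print("phi",ph)
manip.move_pose([.56,.215,.36],rot(ph))
print(manip.state()["joint_pos"],manip.state()["clock"])
c,P=wcloud(manip,cams);cv2.imwrite("pics/w1.png",c["image"])
m=(np.hypot(P[...,0]-.6035,P[...,1]-.2315)<.045)&(abs(P[...,2]-.212)<.008)&(c["z_map"]>0)
q=P[m];print(m.sum(),q.mean(0),q.min(0),q.max(0),(q.min(0)+q.max(0))/2)
E
```

```text
yaw0 -1.2529833108871369
-180 None None
-150 None [-0.4412  0.0417  1.9316 -0.      1.1683  2.1768]
-120 [0.3278 0.1694 1.5518 0.     1.4204 2.4221] [-0.4412  0.0417  1.9316  0.      1.1683  1.6532]
-90 [ 0.3278  0.1694  1.5518 -0.      1.4204  1.8985] [-0.4412  0.0417  1.9316 -0.      1.1683  1.1296]
-60 [ 0.3278  0.1694  1.5518 -0.      1.4204  1.375 ] [-0.4412  0.0417  1.9316 -0.      1.1683  0.606 ]
-30 [0.3278 0.1694 1.5518 0.     1.4204 0.8514] [-0.4412  0.0417  1.9316  0.      1.1683  0.0824]
0 [ 0.3278  0.1694  1.5518 -0.      1.4204  0.3278] [-0.4412  0.0417  1.9316 -0.      1.1683 -0.4412]
30 [ 0.3278  0.1694  1.5518  0.      1.4204 -0.1958] [-0.4412  0.0417  1.9316  0.      1.1683 -0.9648]
60 [ 0.3278  0.1694  1.5518 -0.      1.4204 -0.7194] [-0.4412  0.0417  1.9316 -0.      1.1683 -1.4884]
90 [ 0.3278  0.1694  1.5518 -0.      1.4204 -1.243 ] [-0.4412  0.0417  1.9316  0.      1.1683 -2.012 ]
120 [ 0.3278  0.1694  1.5518 -0.      1.4204 -1.7666] [-0.4412  0.0417  1.9316 -0.      1.1683 -2.5356]
150 [ 0.3278  0.1694  1.5518 -0.      1.4204 -2.2902] None
[-1.3166 -0.2439  1.8985 -0.0001  1.4889 -0.0635]
phi 0.9647065758244393
[ 0.3242  0.0715  1.6079  0.0001  1.4644 -0.6395] 4.1667
2989 [0.602  0.2318 0.2121] [0.5781 0.2057 0.204 ] [0.6278 0.2568 0.2157] [0.603  0.2312 0.2098]
```

View pics/w1.png

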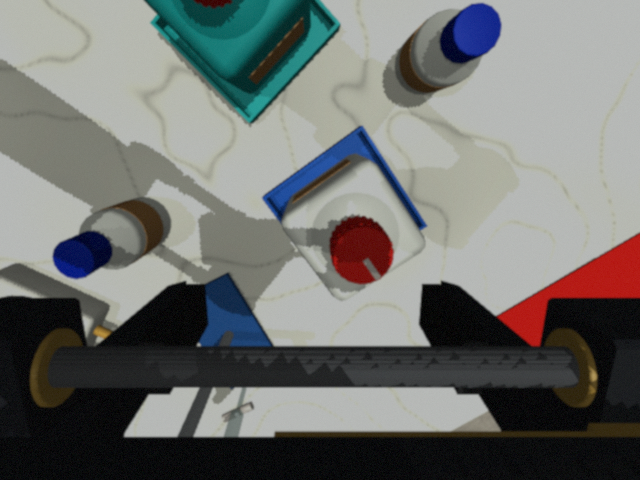

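The wrist view shows the cap at (362,250) with clear space around it. Its centre measures (0.603, 0.2315, 0.212), which agrees with the top and side views. Next: grip and press.

```bash
python3 - <<'E'
from h import *;from cell import *
np.set_printoptions(precision=4,suppress=True)
def st(n):
    s=manip.state();print(n,s["clock"],s["tool_pos"],"F",s["contact_force"],"M",s["moment"],"w",s["gripper_width"],"q6",s["joint_pos"][5])
xy=[.603,.2315];ph=-.13
manip.move_pose(xy+[.30],rot(ph));st("above")
manip.move_linear(xy+[.178],rate=.12);st("down")
manip.set_gripper(.04,force=45);st("grip")
manip.move_linear(xy+[.169],rate=.03);manip.dwell(.2);st("press")
E
```

```text
above 5.2417 [0.6024 0.2315 0.3011] F [-0.2316 -0.553   0.8071] M [-0.1092 -0.0526 -0.0072] w 0.08824032916201652 q6 0.4568777245730268
down 6.4083 [0.6038 0.2318 0.1792] F [0.2926 0.2144 0.2348] M [-0.0755 -0.0499 -0.0006] w 0.0878417737830888 q6 0.4580107509599052
grip 7.0833 [0.6037 0.2314 0.1782] F [ 2.6672 -0.2003 -0.1329] M [-0.0387 -0.5035 -0.0083] w 0.04898116783272766 q6 0.4580031105869034
press 7.7333 [0.6038 0.2315 0.1725] F [-2.6227 -2.1259 13.1265] M [-0.4405  0.538  -0.0336] w 0.04935702439545898 q6 0.4580426466324584
```

```bash
python3 - <<'E'
from h import *;from cell import *
np.set_printoptions(precision=4,suppress=True)
def st(n):
    s=manip.state();print(n,s["clock"],s["tool_pos"],"F",s["contact_force"],"M",s["moment"],"w",s["gripper_width"],"q6",s["joint_pos"][5])
xy=[.603,.2315];ph=-.13
manip.move_linear(xy+[.1645],rate=.03);manip.dwell(.2);st("press")
F=manip.state()["contact_force"][2]
if F<14: manip.move_linear(xy+[.1625],rate=.03);manip.dwell(.2);st("press2")
q=np.array(inverse_kinematics(xy+[.1645 if F>=14 else .1625],rot(ph)));q0=q[5]
for a in(.3,.7,1.0,1.3,1.36):
    q[5]=q0-a;manip.set_joints(q);manip.dwell(.15);st(a)
E
```

```text
press 8.2333 [0.6038 0.2316 0.17  ] F [-5.7953 -3.8446 20.5743] M [-0.6632  1.1636  0.0187] w 0.049292178114004014 q6 0.4580169448952396
0.3 8.775 [0.6039 0.2315 0.17  ] F [-6.7024 -4.4068 20.6517] M [-0.6688  1.0892 -0.0069] w 0.04913376182940151 q6 0.1579158136173398
0.7 9.3917 [0.6039 0.2315 0.1699] F [-6.546  -3.7411 20.5449] M [-0.679   1.0639  0.0052] w 0.04908689215853811 q6 -0.24206551074509167
1.0 9.9333 [0.604  0.2315 0.17  ] F [-6.0303 -3.7922 21.3524] M [-0.804   0.9821  0.0543] w 0.0490622218459662 q6 -0.5420774168411411
1.3 10.475 [0.604  0.2315 0.17  ] F [-6.8999 -3.3927 18.6056] M [-0.6927  0.9049  0.0125] w 0.04901359143725723 q6 -0.8420337926236043
1.36 10.875 [0.604  0.2315 0.17  ] F [-5.697  -3.2691 20.5993] M [-0.7391  0.92   -1.1453] w 0.04893868483115926 q6 -0.8997407508226124
```

The stop torque shows the cap is at its open stop. Next I'll let it rise, release it and check, then go to the selector by way of a retracted radius.

```bash
python3 - <<'E'
from h import *;from cell import *
np.set_printoptions(precision=4,suppress=True)
def st(n):
    s=manip.state();print(n,s["clock"],s["tool_pos"],"F",s["contact_force"],"M",s["moment"],"w",s["gripper_width"],"q6",s["joint_pos"][5])
xy=[.603,.2315]
manip.move_linear(xy+[.1775],rate=.04);manip.dwell(.2);st("up")
manip.set_gripper(.088);manip.dwell(.3);st("open")
manip.move_linear(xy+[.36],rate=.2)
manip.move_linear([.56,.215,.36],rate=.2);st("look")
c,P=wcloud(manip,cams)
m=(np.hypot(P[...,0]-.603,P[...,1]-.2315)<.022)&(P[...,2]>.19)&(P[...,2]<.23)
print(m.sum(),P[m].mean(0),np.median(P[m][:,2]))
cv2.imwrite("pics/w2.png",c["image"])
az=.366;manip.move_pose([.43*np.cos(az),.43*np.sin(az),.36],manip.state()["tcp_rot"])
q=np.array(manip.state()["joint_pos"]);q[0]=-.4;q[5]=-2.0;manip.set_joints(q)
ph=yaw(manip.state()["tcp_rot"])
manip.move_pose([.47,-.20,.26],rot(ph));st("sel")
c,P=wcloud(manip,cams);cv2.imwrite("pics/w3.png",c["image"])
m=(np.hypot(P[...,0]-.5005,P[...,1]+.2088)<.05)&(abs(P[...,2]-.104)<.008)&(c["z_map"]>0)
k=P[m];w,V=np.linalg.eigh(np.cov(k[:,:2].T));print(m.sum(),k.mean(0),V[:,1],np.degrees(np.arctan2(V[1,1],V[0,1])))
for i in(0,1):
    t=k[:,:2]@V[:,i];print(np.ptp(t))
r=cv2.minAreaRect((k[:,:2]*1000).astype(np.float32));print(r)
b=(c["image"].astype(int));g=(b[...,1]>b[...,2]+50)&(b[...,1]>b[...,0]+50)&(np.hypot(P[...,0]-.5005,P[...,1]+.2088)<.075);print("green",P[g].mean(0),g.sum())
E
```

```text
up 11.55 [0.6038 0.2315 0.1781] F [ 3.8907 -1.8751  5.0264] M [-0.1478 -0.6907 -1.1416] w 0.04889384760493525 q6 -0.9016427815499269
open 12.5667 [0.603  0.2315 0.1775] F [-0.4845  0.4869 -0.7064] M [ 0.0789 -0.1581  0.0098] w 0.08771782359299236 q6 -0.9019733907555215
look 14.0167 [0.5594 0.2148 0.3588] F [ 0.4393 -0.3899 -0.0669] M [ 0.0239 -0.0952 -0.004 ] w 0.08751174066186805 q6 -0.9049411381215391
2211 [0.6026 0.2317 0.2126] 0.21262510111104865
sel 16.5083 [ 0.4701 -0.199   0.2602] F [ 0.4384 -0.3388 -0.7548] M [ 0.032  -0.1592 -0.0022] w 0.08789299633330107 q6 -2.0503505906044626
1761 [ 0.4993 -0.2109  0.1041] [-0.8923 -0.4514] -153.1661702039822
0.016524157591791655
0.07627010852941968
((501.1011962890625, -210.96376037597656), (76.28478240966797, 16.485015869140625), 26.639142990112305)
green [ 0.4525 -0.2359  0.0535] 203
```

View pics/w3.png

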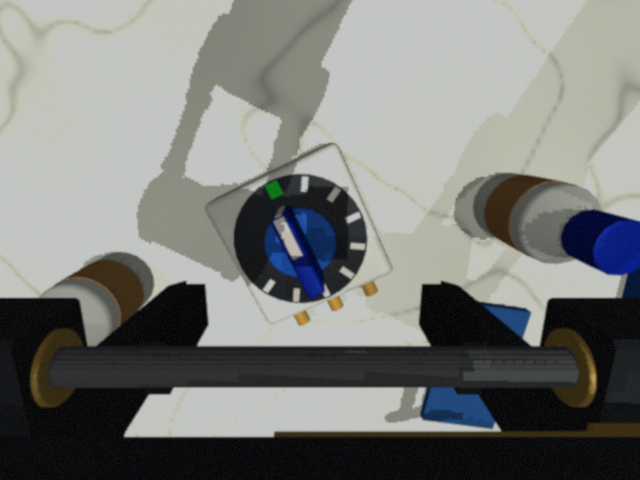

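View pics/w2.png

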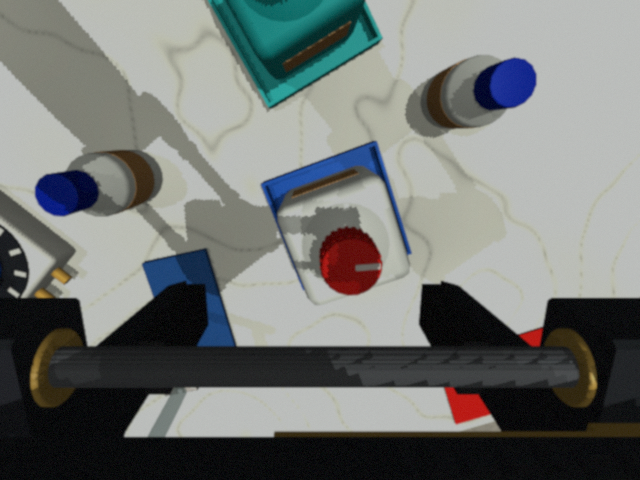

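The cap is up at 0.2126 m with its stripe turned about a quarter turn, so step 1 looks good. The wrist view of the selector shows the green mark at (274,189) and the bar still pointing at it. The bar axis is at (0.501, −0.210), 26.7°, and q6 has room for the whole 180° turn in a single grasp.

```bash
python3 - <<'E'
from h import *;from cell import *
np.set_printoptions(precision=4,suppress=True)
def st(n):
    s=manip.state();print(n,s["clock"],s["tool_pos"],"F",s["contact_force"],"M",s["moment"],"w",s["gripper_width"],"q6",s["joint_pos"][5])
xy=[.5008,-.2102];ph=np.radians(116.7)
q=np.array(inverse_kinematics(xy+[.2],rot(ph)));print(q)
manip.move_pose(xy+[.2],rot(ph))
manip.move_linear(xy+[.071],rate=.12);st("down")
manip.set_gripper(.01,force=40);st("grip")
q=np.array(inverse_kinematics(xy+[.071],rot(ph)));q0=q[5]
for k in(1,2,3,4,5,5.7,6):
    q[5]=q0+k*np.pi/6;manip.set_joints(q);manip.dwell(.15);st(k)
E
```

```text
[-0.4433  0.0432  1.93   -0.      1.1684 -2.4801]
down 18.275 [ 0.5016 -0.2106  0.0719] F [ 1.097  -0.7314 -0.3288] M [ 0.0987 -0.1368  0.0106] w 0.08793222065097825 q6 -2.4799831738855938
grip 19.3583 [ 0.501  -0.2107  0.071 ] F [ 1.4145 -2.7791 -2.2945] M [-0.1899 -0.2433  0.0292] w 0.015398860935003872 q6 -2.480091929359172
1 20.075 [ 0.501  -0.2103  0.071 ] F [ 1.4946 -2.1363 -2.3111] M [-0.2495 -0.3572  0.0964] w 0.015820391749426694 q6 -1.9578214970849475
2 20.7917 [ 0.501  -0.2101  0.071 ] F [ 2.9034 -0.0644 -2.504 ] M [-0.0793 -0.6265  0.0373] w 0.015355713494250781 q6 -1.4343814905022731
3 21.5083 [ 0.5013 -0.2099  0.071 ] F [ 4.9031  0.7576 -4.2269] M [ 0.1352 -0.9803  0.0141] w 0.015690058852369106 q6 -0.9117271422947193
4 22.225 [ 0.5016 -0.2099  0.0711] F [ 7.7988  1.5084 -3.9188] M [ 0.1549 -1.0189 -0.0025] w 0.01584204030108886 q6 -0.38802109426603004
5 22.9417 [ 0.5019 -0.21    0.071 ] F [ 7.0112  0.6958 -6.6202] M [ 0.0006 -1.1202  0.0092] w 0.015440475270439591 q6 0.13552958030066534
5.7 23.5333 [ 0.502  -0.2101  0.0711] F [ 7.077   1.0341 -4.9698] M [ 0.0064 -1.0995 -0.146 ] w 0.015787404512775573 q6 0.5023756073297279
6 23.9583 [ 0.502  -0.2103  0.071 ] F [ 7.6727  0.1199 -5.7769] M [-0.0719 -1.1937 -0.0343] w 0.015447928861420835 q6 0.6591155157087083
```

```bash
python3 - <<'E'
from h import *;from cell import *;import pickle
np.set_printoptions(precision=4,suppress=True)
D=pickle.load(open("d0.pkl","rb"))
manip.set_gripper(.088);manip.dwell(.3)
manip.move_linear([.5008,-.2102,.26],rate=.15);manip.move_linear([.46,-.195,.28],rate=.15)
s=manip.state();print(s["clock"],s["contact_force"])
c,P=wcloud(manip,cams);cv2.imwrite("pics/w4.png",c["image"])
m=(np.hypot(P[...,0]-.5008,P[...,1]+.2102)<.05)&(abs(P[...,2]-.104)<.008)&(c["z_map"]>0)
print(cv2.minAreaRect((P[m][:,:2]*1000).astype(np.float32)))
manip.move_pose([.2,-.45,.36],s["tcp_rot"])
t=cams.capture("top");cv2.imwrite("pics/top1.png",t["image"])
for u,v in((204,196),(128,242),(311,262),(493,217)): print(dep(t,u,v),dep(D["top"],u,v))
d=np.abs(t["image"].astype(int)-D["top"]["image"]).sum(2)
a=t["image"][90:300,90:520];cv2.imwrite("pics/fin.png",np.vstack([cv2.resize(a,(614,300)),cv2.resize(c["image"],(400,300))[:,:].copy() if 0 else cv2.copyMakeBorder(cv2.resize(c["image"],(400,300)),0,0,0,214,0)]))
E
```

```text
27.2667 [ 0.338   0.7844 -0.9333]
((502.10443115234375, -210.9740753173828), (75.7734146118164, 16.154157638549805), 27.089479446411133)
[0.603  0.228  0.2087] [0.6025 0.2275 0.2114]
[0.5096 0.4002 0.162 ] [0.5092 0.3988 0.1665]
[0.4649 0.0011 0.1625] [0.4647 0.0011 0.1653]
[ 0.5634 -0.4024  0.1671] [ 0.5633 -0.4024  0.1672]
```

View pics/fin.png

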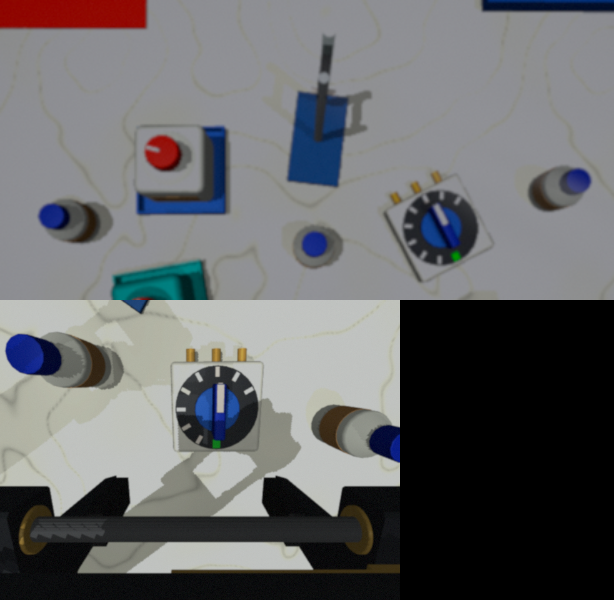

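The white stripe (220,395) now points opposite the green mark (216,444), which is click 6. The cap stripe at (152,149) has turned about a quarter turn anticlockwise, and the bottles have not moved. I'll hand the job in.

```bash
python3 -c "
from cell import *
order.close_job();print(manip.state()['clock'])"
```

```text
the job is handed in; nothing more can be done
the job is handed in; nothing more can be done
```

The jug is open and the selector rests in click 6. I handed the job in at about 28 s; the interface gives no verdict.

- **Cap:** I gripped it and pressed it to the bottom with about 20 N. I turned it anticlockwise until the stop pushed back (about 1.1 N m), then let it spring up and released it. The wrist camera put its top at 0.2126 m, which is fully up, and its stripe had turned about 75°. The later top view read one pixel on the cap at 0.209 m, but two of the three bottle tops also read 3–4 mm low there. I took that as depth noise.
- **Selector:** It started in click 0. I turned it clockwise in one grasp, a click at a time, through 180° without overshoot. After I let go, the bar lay at 27.1° (26.7° before), within 0.01 rad of an exact half turn, with its stripe opposite the green mark.
- **Bystanders:** The bottles read within 2 mm sideways of where they began. The arm stayed clear of the stand, and it ended away from everything, with only sensor noise (about 1 N) on the wrist at the last reading.

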